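# Silence the medicine reminder and open the safety-capped bottle

### The job

It is medicine time: push the blue button on the white reminder all the way down and let it come up again, then open the amber medicine bottle: press its white safety cap down, keep it pressed while you twist it anticlockwise until it is free, and lift it off. Finish while still holding the cap upright and still, about 8 cm straight above where it sat on the bottle; do not put it down or let go. Leave the other things where they are.

Things in the scene. Friction and masses are not known exactly. Their poses are not given: they have to be found in the camera images.
- button (a joint): travel of the reminder's blue push button in m: 0 released, 0.006 fully down; a spring returns it, fully down takes 5 N
- button_top (a point): centre of the top face of the blue button, 36 mm across, which is pressed straight down; it stands 10 mm proud of its grey collar, on a white reminder box 125x105x37 mm with a dark display, which is fixed to the worktop
- cap_grip (a point): white safety cap (loose, about 45 g), a point on its axis half-way up its grip; z up. The grip is a ribbed round post 38 mm across, 26 mm high (13 mm above and below this point); any grasp yaw will do. Under it is a skirt 60 mm across whose flat top is an 11 mm wide ledge for fingertips to push on. Locked, this point is 25 mm above bottle_mouth and its x axis points as bottle_mouth's
- cap_skirt (a point): centre of the skirt's lower edge, on the cap's axis 40 mm under cap_grip (the skirt is 27 mm high). A spring holds the cap up: unpressed it turns only 0.14 rad. Pressed 4 to 8 mm down (about 8 N to start, 12 N at 8 mm, where it bottoms) it turns anticlockwise seen from above; from 0.70 to 1.40 rad (best 1.05, stop at 1.40) it is free and lifts straight off
- bottle_mouth (a point): centre of the mouth of the amber medicine bottle, 140 mm above the worktop, z up, x turned with the bottle; hidden by the cap at first. A sprung white insert in it raises the cap. The bottle, 74 mm wide, stands rigidly in a steel cup on a black rubber foot 112 mm across, fixed to the worktop
- mug_1: bystander, loose: dark green mug, 86x118x96 mm; origin at the centre of its underside
- kitchen_timer: bystander, loose: white dial kitchen timer, 65 mm wide, 53 mm high; origin at the centre of its underside
- pinch_bowl: bystander, loose: small white bowl, 84 mm wide, 37 mm high; origin at the centre of its underside
- mill_1: bystander, loose: small grey shaker with clear body, 44 mm wide, 90 mm high; origin at the centre of its underside
- jar_1: bystander, loose: glass jar with dark lid, 64 mm wide, 99 mm high; origin at the centre of its underside
- spice_jar_1: bystander, loose: spice jar with red lid, 45 mm wide, 106 mm high; origin at the centre of its underside
Mind the look-alikes: they are no part of the job. Leave any purple or red look-alike of the part that bears cap_grip alone. What is shaped like the part that bears bottle_mouth but pink is not meant.

How it is judged:
By the outcome, as a careful person would: the job done as asked, in the order asked, and still so for the second after the job is handed in, while the arm keeps its last pose, push and grip.
It also fails if it takes over 56 s, if anything falls off the work surface, if the arm or the gripper's body presses on something with over 40 N, if the wrist force passes 120 N, or if a joint passes its speed limit or range.

### The arm

A 7-joint arm with a two-finger parallel gripper is mounted at the origin on the work surface; the furniture and walls round the work are solid. World frame = base frame: x ahead of the robot, y to its left, z up, the work surface at z = 0. Lengths are in mm, angles in rad, forces in N, time in s.
With the tool pointing down it reaches from about 400 to 850 mm from the base axis. Payload 10.4 kg.
Tool frame: the origin (TCP) lies between the finger pads; the fingertips stand ahead of it and the grasp point (between the pads) lies 11 mm behind it (env.nose_length is the z of the fingertips in the tool frame, in mm); z points along the fingers, y is the line along which they close (so a half turn about z gives the same grasp; the last joint's range is limited). The gripper opens to 85 mm and grips with 20 to 120 N. Pads are 22 mm wide; open, the fingers measure 114 mm over their backs; the gripper's body (76 mm by 85 mm) begins 54 mm behind the grasp point. The pads swing forward as they close: fully open they stand 13 mm farther back than shut.
Start: joints at [1.313, 0.332, -0.065, 1.46, 0.022, 1.35, -0.088], TCP at [145.425, -607.867, 239.338] pointing down, gripper open.
Joint ranges: [-2.6, 2.6], [-0.5, 2.12], [-1.47, 1.34], [0.16, 2.42], [-1.27, 4.41], [0.06, 2.06], [-2.6, 2.6]. Speed limits (rad/s): [2.22, 2.22, 2.79, 2.79, 3.14, 3.14, 3.14].

### API

Orientations are given as a unit quaternion [x, y, z, w].
In Python, from station import sensors, get_image, camera_params, env gives the robot as it stands.
- The arm moves only by the tool drive_tool, never from a script. Its argument "increments" is a list of rows, each an object with "grip": the gripper command: -1 is fully open, 1 is shut, values between are in proportion; "linear": the shift along the tool's x, y, z in mm, a list of three; "twist": the turn, a rotation vector about the tool's x, y, z in rad, a list of three. In form: [{"grip": grip, "linear": [x, y, z], "twist": [wx, wy, wz]}, ...]. A call has 1 to 8 rows; each row is the pose to reach, as a shift and turn from the pose commanded when the call began, along the tool's axes at that moment; what a row does not reach only later rows make up. A row lasts 1/12 s, in which the tool goes at most 41.7 mm and 7.16 degrees, less where a joint would pass 70% of its speed; a pose out of reach is approached as far as the arm can. A call with a gripper value outside its range is refused whole. The fingers move at their own pace and stop on an object; the grip force is fixed at half the most. Time passes only in rows, so rows that repeat a pose let the fingers close. It gives the time, the measured TCP pose, the force, the opening and the grip force at its end, in the units of the state.
- sensors.state(): the state, without advancing time (a new reading comes with each control period).
- get_image(name): name is "scene" or "top" or "wrist"; returns (picture, depth): 400x640x3 uint8, red, green, blue; 400x640 float32, mm along the optical axis (not along the pixel's ray), 0 where there is no reading.
- camera_params(name): a dict with "intrinsics" (3x3 intrinsics, pixels), "distortion" ([k1, k2, p1, p2, k3] as OpenCV has them; the pictures are not rectified), "origin" and "attitude" of the camera in the world; the wrist camera has in their place "tool_from_camera" (4x4, takes a point from camera to tool coordinates, whose origin is the TCP and whose axes are the flange's). Camera axes: x right, y down, z forward; pixel columns grow to the right and rows downward; lengths in mm; the calibration is good to about 2 mm. A picture is of the moment at which its call begins: read the wrist's pose just before it. camera_params takes no time and is no camera call.
- env.sign_off(): hands the job in; it is judged then, once.
The state is a dict: "clock": time; "q": joint angles; "dq": joint speeds; "joint_torque": joint torques, N m; "tool_pos": TCP position; "tcp_rot": TCP orientation; "contact_force": force on the tool from outside, world axes, zero at the start; "moment": the same for the moment, N m; "opening": opening from 0.0 (shut) to 1.0 (fully open); "gripper_force": force on a finger pad.
Only numpy, scipy, OpenCV 4.12 (cv2) and the standard library are available. Lean on these libraries where they do the work, as an engineer would, in place of code of your own. Each camera call takes 0.05 s, during which the arm holds its last target. There are 200 camera calls.

## Working session

There is one attempt and no reset: what is moved stays moved. The work goes in short steps, Python scripts to look and compute and a tool call to move; the robot and the scene stay as the last step left them, time stands still between calls to the robot, and variables do not carry over. Pictures are saved under pics/ and viewed, at most 10 in all, crops included, and the job is handed in when it is done.

Besides the shell and the picture viewer there is one more tool, called after ">>>" by a JSON object that holds its "fn" and its "kwargs", one argument or row to a line. drive_tool: Moves the arm, as the interface text tells. Its arguments: {"type":"object","properties":{"increments":{"type":"array","items":{"type":"object","properties":{"grip":{"type":"number"},"linear":{"type":"array","items":{"type":"number"}},"twist":{"type":"array","items":{"type":"number"}}}}}},"required":["increments"]}

```bash
mkdir -p pics
cat > h.py <<'E'
import numpy as np, cv2
from station import sensors, get_image, camera_params, env
from scipy.spatial.transform import Rotation as R
def cam_pose(n,s=None):
    p=camera_params(n)
    if n=="wrist":
        s=s or sensors.state(); T=np.eye(4); T[:3,:3]=R.from_quat(s["tcp_rot"]).as_matrix(); T[:3,3]=s["tool_pos"]
        M=T@np.array(p["tool_from_camera"]); return p,M[:3,:3],M[:3,3]
    a=np.array(p["attitude"]); Rm=R.from_quat(a).as_matrix() if a.size==4 else a.reshape(3,3)
    return p,Rm,np.array(p["origin"])
def cloud(n,d,s=None):
    p,Rm,o=cam_pose(n,s); h,w=d.shape
    uv=np.stack(np.meshgrid(np.arange(w),np.arange(h)),-1).reshape(-1,1,2).astype(np.float32)
    xy=cv2.undistortPoints(uv,np.array(p["intrinsics"],float),np.array(p["distortion"],float)).reshape(h,w,2)
    P=np.dstack([xy[...,0]*d,xy[...,1]*d,d])@Rm.T+o
    P[d<=0]=np.nan; return P
def snap(n,f):
    s=sensors.state(); im,d=get_image(n); cv2.imwrite(f"pics/{f}.png",im[...,::-1]); np.save(f"pics/{f}.npy",cloud(n,d,s)); return im,d,np.load(f"pics/{f}.npy")
E
python3 - <<'E'
from h import *
print(camera_params("scene")); print(camera_params("wrist")["tool_from_camera"]); print(env.nose_length, sensors.state())
a=snap("scene","s0");b=snap("top","t0");
E
```

```text
{'intrinsics': array([[477.69065771,   0.        , 321.71469048],
       [  0.        , 477.69065771, 195.87630608],
       [  0.        ,   0.        ,   1.        ]]), 'distortion': array([-0.09485726,  0.        ,  0.        ,  0.        ,  0.        ]), 'origin': array([-409.89479535,  895.72030811, 1488.43815321]), 'attitude': array([-0.36830562,  0.85259974, -0.34244795,  0.141965  ])}
[[ 2.34095784e-04 -9.62711133e-01 -2.70531364e-01  6.97218332e+01]
 [ 9.99999935e-01  2.99965462e-04 -2.02136718e-04 -9.44240370e-02]
 [ 2.75749334e-04 -2.70531299e-01  9.62711141e-01 -1.34081391e+02]
 [ 0.00000000e+00  0.00000000e+00  0.00000000e+00  1.00000000e+00]]
8.0 {'clock': 0.0, 'q': array([ 1.31338261,  0.33287515, -0.06466795,  1.46096789,  0.02158973,
        1.349897  , -0.08849748]), 'dq': array([ 0.00187808, -0.00029404,  0.00149372, -0.00088563, -0.00062397,
       -0.00184779, -0.00078795]), 'joint_torque': array([ 5.35343970e-04, -6.25445938e+01,  4.95422271e-02, -3.91600156e+01,
        1.62740622e-02,  1.00633103e-02,  2.32782054e-05]), 'tool_pos': array([ 145.30560362, -607.48877274,  238.50110795]), 'tcp_rot': array([ 9.93115963e-01,  1.17133070e-01, -1.19135616e-04, -7.16427914e-04]), 'contact_force': array([-0.11165461, -0.13970421,  0.14519502]), 'moment': array([-0.00466146, -0.01343648,  0.00523487]), 'gripper_force': 0.0, 'opening': 0.9988195824031836}
```

View pics/s0.png

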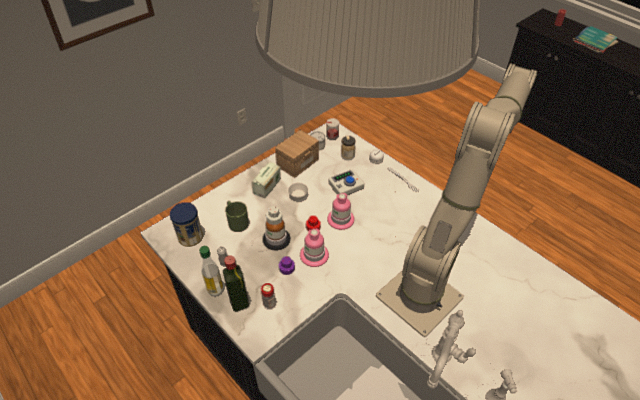

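View pics/t0.png

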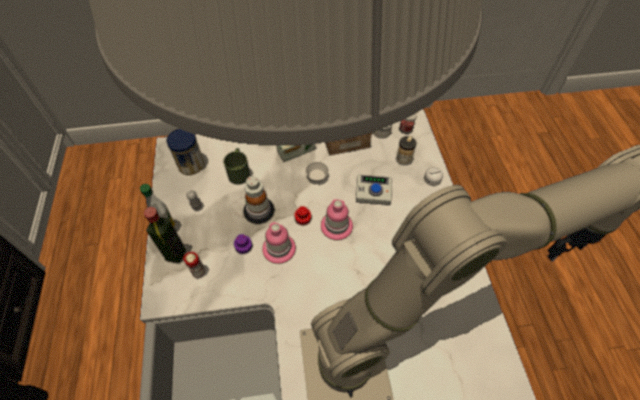

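The amber bottle with its white cap is at scene (275,225) / top (255,195). The blue button is at scene (350,181) / top (376,189). Two pink decoy bottles stand nearby, with loose red and purple caps.

Run:
```python
from h import *
for f in("s0","t0"):
    im=cv2.imread(f"pics/{f}.png"); P=np.load(f"pics/{f}.npy"); hsv=cv2.cvtColor(im,cv2.COLOR_BGR2HSV)
    m=(hsv[...,0]>100)&(hsv[...,0]<122)&(hsv[...,1]>150)&(hsv[...,2]>90)
    u0,v0=(350,181) if f=="s0" else (376,189)
    w=np.zeros_like(m); w[v0-14:v0+14,u0-14:u0+14]=1
    q=P[m&w]; q=q[q[:,2]>np.nanmax(q[:,2])-6] if len(q) else q
    print(f,"btn",len(q),np.nanmedian(q,0),np.nanmin(q,0),np.nanmax(q,0))
    (u,v)=(275,225) if f=="s0" else (257,195)
    for vv in range(v-24,v+20,3): print(vv,[tuple(np.round(P[vv,uu]).astype(int)) for uu in(u-4,u,u+4)], im[vv,u])
    w=P[v-40:v+30,u-30:u+30].reshape(-1,3); 
    for lo,hi in((168,185),(150,165),(125,150)):
        k=w[(w[:,2]>lo)&(w[:,2]<hi)]; print(lo,len(k),k.mean(0) if len(k) else 0,k.min(0) if len(k) else 0,k.max(0) if len(k) else 0)
```

```text
s0 btn 1 [ 537.21694451 -193.58580186   73.82451145] [ 537.21694451 -193.58580186   73.82451145] [ 537.21694451 -193.58580186   73.82451145]
201 [(np.int64(729), np.int64(91), np.int64(1)), (np.int64(718), np.int64(78), np.int64(1)), (np.int64(706), np.int64(66), np.int64(1))] [160 191 212]
204 [(np.int64(719), np.int64(99), np.int64(-4)), (np.int64(705), np.int64(89), np.int64(0)), (np.int64(696), np.int64(75), np.int64(-3))] [159 189 212]
207 [(np.int64(571), np.int64(205), np.int64(177)), (np.int64(561), np.int64(194), np.int64(177)), (np.int64(674), np.int64(92), np.int64(8))] [114 137 162]
210 [(np.int64(561), np.int64(214), np.int64(175)), (np.int64(542), np.int64(210), np.int64(188)), (np.int64(559), np.int64(178), np.int64(149))] [170 199 218]
213 [(np.int64(544), np.int64(227), np.int64(182)), (np.int64(537), np.int64(214), np.int64(179)), (np.int64(544), np.int64(191), np.int64(154))] [115 140 152]
216 [(np.int64(545), np.int64(227), np.int64(165)), (np.int64(542), np.int64(212), np.int64(156)), (np.int64(535), np.int64(199), np.int64(151))] [ 83  98 108]
219 [(np.int64(545
[... 3984 characters left out ...]
0 [(np.int64(515), np.int64(222), np.int64(64)), (np.int64(513), np.int64(209), np.int64(65)), (np.int64(514), np.int64(196), np.int64(59))] [78 90 96]
213 [(np.int64(524), np.int64(226), np.int64(32)), (np.int64(512), np.int64(211), np.int64(47)), (np.int64(517), np.int64(198), np.int64(37))] [ 79  91 103]
168 106 [548.58663764 207.22991577 175.77823441] [530.14023996 189.47520411 168.29157009] [569.11148856 225.62544795 182.10371027]
150 88 [537.9309408  206.49165384 154.34844667] [520.31596001 179.48013772 150.10258954] [565.59743919 234.97053869 164.73513091]
125 133 [517.40702129 197.4006227  140.52711442] [401.58153222 139.33267582 125.50430011] [573.6859601  235.80323909 149.99341808]
```

>>> {"fn": "drive_tool", "kwargs": {
  "increments": [
    {"grip":1,"linear":[40,-25,-5],"twist":[0,0,-0.12]},
    {"grip":1,"linear":[80,-50,-5],"twist":[0,0,-0.24]},
    {"grip":1,"linear":[115,-72,-5],"twist":[0,0,-0.36]},
    {"grip":1,"linear":[150,-94,-5],"twist":[0,0,-0.48]},
    {"grip":1,"linear":[185,-116,-5],"twist":[0,0,-0.6]},
    {"grip":1,"linear":[220,-137,-5],"twist":[0,0,-0.7]},
    {"grip":1,"linear":[255,-158,-5],"twist":[0,0,-0.8]},
    {"grip":1,"linear":[290,-180,-5],"twist":[0,0,-0.9]}
  ]
}}

```text
clock: 0.77
tool_pos: [380.7, -369.5, 244.2]
tcp_rot: [0.842, 0.539, -0.0, -0.0]
contact_force: [0.6, -1.0, -0.5]
opening: -0.002
gripper_force: 0.0
```

```bash
cat > to.py <<'E'
from h import *
import sys
# remaining move to a world point, in tool axes
s=sensors.state(); r=R.from_quat(s["tcp_rot"]); 
print("t",s["clock"],"pos",s["tool_pos"].round(1),"xax",r.as_matrix()[:,0].round(3),"zax",r.as_matrix()[:,2].round(4),"q",s["q"].round(2),"F",s["contact_force"].round(1),"M",s["moment"].round(2),"op",round(s["opening"],3),s["gripper_force"])
if len(sys.argv)>3: print("tool delta",r.inv().apply(np.array(sys.argv[1:4],float)-s["tool_pos"]).round(1))
E
python3 to.py 547 -203 200
```

```text
t 0.7667 pos [ 380.7 -369.5  244.2] xax [ 0.418  0.908 -0.   ] zax [-2.e-04 -1.e-04 -1.e+00] q [ 1.03  0.14 -0.38  1.69  0.06  1.32  0.21] F [ 0.6 -1.  -0.5] M [-0.03 -0.05  0.02] op -0.002 0.0
tool delta [220.7  81.5  44.1]
```

>>> {"fn": "drive_tool", "kwargs": {
  "increments": [
    {"grip":1,"linear":[35,13,5],"twist":[0,0,0]},
    {"grip":1,"linear":[72,27,10],"twist":[0,0,0]},
    {"grip":1,"linear":[110,40,15],"twist":[0,0,0]},
    {"grip":1,"linear":[147,54,25],"twist":[0,0,0]},
    {"grip":1,"linear":[185,68,35],"twist":[0,0,0]},
    {"grip":1,"linear":[221,81,44],"twist":[0,0,0]},
    {"grip":1,"linear":[221,81,44],"twist":[0,0,0]}
  ]
}}

```text
clock: 1.35
tool_pos: [550.0, -196.6, 198.1]
tcp_rot: [0.841, 0.542, 0.001, -0.002]
contact_force: [-0.9, 1.2, -0.3]
opening: 0.003
gripper_force: 0.0
```

```bash
python3 to.py
python3 - <<'E'
from h import *
im,d,P=snap("wrist","w1")
hsv=cv2.cvtColor(im,cv2.COLOR_RGB2HSV)
m=(hsv[...,0]>100)&(hsv[...,0]<125)&(hsv[...,1]>130)
n,l,st,c=cv2.connectedComponentsWithStats(m.astype(np.uint8)); i=1+st[1:,4].argmax()
q=P[l==i]; q=q[~np.isnan(q[:,0])]; z=np.percentile(q[:,2],80); t=q[abs(q[:,2]-z)<4]
print(c[i],st[i],z,len(q),len(t),np.median(t,0),(t.min(0)+t.max(0))/2,np.ptp(t,0))
E
```

```text
t 1.35 pos [ 550.  -196.6  198.1] xax [0.413 0.911 0.004] zax [-5.e-04  5.e-03 -1.e+00] q [ 0.7   0.32 -0.53  1.6   0.16  1.27 -0.28] F [-0.9  1.2 -0.3] M [0.13 0.07 0.04] op 0.003 0.0
[333.45       197.17033898] [ 315  178   38   39 1180] 58.95967313675885 1171 1138 [ 557.2851471  -204.60487422   58.37924327] [ 557.01119296 -205.45512716   57.89669524] [34.38891738 34.83849079  5.83184258]
```

View pics/w1.png

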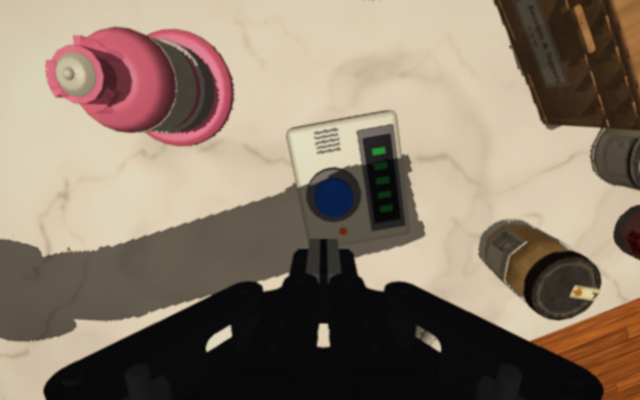

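The blue button is at (333,197), with the closed fingertips at (323,245). The path is clear. I'll move over it and refine.

```bash
cat > btn.py <<'E'
from h import *
import sys
s=sensors.state(); im,d,P=snap("wrist",sys.argv[1])
hsv=cv2.cvtColor(im,cv2.COLOR_RGB2HSV)
m=(hsv[...,0]>100)&(hsv[...,0]<125)&(hsv[...,1]>130)
n,l,st,c=cv2.connectedComponentsWithStats(m.astype(np.uint8)); i=1+st[1:,4].argmax()
q=P[l==i]; q=q[~np.isnan(q[:,0])]; z=np.percentile(q[:,2],80); t=q[abs(q[:,2]-z)<4]
print(st[i],z,np.median(t,0),(t.min(0)+t.max(0))/2,np.ptp(t,0))
E
python3 btn.py w2; python3 to.py 556 -204.5 95
```

```text
[ 315  173   39   39 1175] 58.99004114477881 [ 557.37515653 -204.77311089   58.41644246] [ 557.00905359 -205.62005888   57.84401918] [34.32638051 34.81376271  5.56926812]
t 1.45 pos [ 547.  -203.1  199.3] xax [0.419 0.908 0.001] zax [-0.0014  0.0013 -1.    ] q [ 0.71  0.31 -0.52  1.61  0.16  1.27 -0.27] F [ 0.1 -0.8  0.6] M [-0.03  0.02  0.02] op 0.003 0.0
tool delta [  2.4   8.9 104.3]
```

>>> {"fn": "drive_tool", "kwargs": {
  "increments": [
    {"grip":1,"linear":[2,9,35],"twist":[0,0,0]},
    {"grip":1,"linear":[2,8.5,70],"twist":[0,0,0]},
    {"grip":1,"linear":[2,8.5,100],"twist":[0,0,0]},
    {"grip":1,"linear":[2,8.5,122],"twist":[0,0,0]},
    {"grip":1,"linear":[2,8.5,124],"twist":[0,0,0]},
    {"grip":1,"linear":[2,8.5,124],"twist":[0,0,0]}
  ]
}}

```text
clock: 1.95
tool_pos: [553.8, -208.0, 75.7]
tcp_rot: [0.844, 0.537, -0.001, -0.001]
contact_force: [0.1, -0.1, 0.4]
opening: -0.0
gripper_force: 0.0
```

```bash
python3 to.py 556 -204.5 60; python3 btn.py w3
```

```text
t 1.95 pos [ 553.8 -208.    75.7] xax [ 0.424  0.906 -0.001] zax [-2.3e-03  3.0e-04 -1.0e+00] q [ 0.68  0.45 -0.49  1.71  0.24  1.05 -0.33] F [ 0.1 -0.1  0.4] M [0.07 0.01 0.04] op -0.0 0.0
tool delta [ 4.1  0.5 15.7]
[ 292  206   67   50 2142] 58.84591329175015 [ 562.20887109 -198.19725321   58.26070274] [ 557.45297586 -202.88229867   57.56746102] [34.71502889 30.23517138  5.41766949]
```

>>> {"fn": "drive_tool", "kwargs": {
  "increments": [
    {"grip":1,"linear":[4,0,4],"twist":[0,0,0]},
    {"grip":1,"linear":[4,0,8],"twist":[0,0,0]},
    {"grip":1,"linear":[4,0,11],"twist":[0,0,0]},
    {"grip":1,"linear":[4,0,13],"twist":[0,0,0]},
    {"grip":1,"linear":[4,0,13],"twist":[0,0,0]}
  ]
}}

```text
clock: 2.42
tool_pos: [557.5, -203.2, 63.7]
tcp_rot: [0.843, 0.538, 0.001, 0.001]
contact_force: [1.2, 0.7, 2.2]
opening: -0.0
gripper_force: 1.7
```

>>> {"fn": "drive_tool", "kwargs": {
  "increments": [
    {"grip":1,"linear":[0,0,2],"twist":[0,0,0]},
    {"grip":1,"linear":[0,0,3],"twist":[0,0,0]},
    {"grip":1,"linear":[0,0,3],"twist":[0,0,0]}
  ]
}}

```text
clock: 2.67
tool_pos: [557.5, -203.2, 61.2]
tcp_rot: [0.843, 0.537, 0.0, 0.001]
contact_force: [1.0, 1.2, 6.6]
opening: 0.003
gripper_force: 3.5
```

>>> {"fn": "drive_tool", "kwargs": {
  "increments": [
    {"grip":1,"linear":[0,0,1],"twist":[0,0,0]},
    {"grip":1,"linear":[0,0,2],"twist":[0,0,0]},
    {"grip":1,"linear":[0,0,2],"twist":[0,0,0]}
  ]
}}

```text
clock: 2.92
tool_pos: [557.7, -203.3, 60.8]
tcp_rot: [0.843, 0.537, 0.0, 0.001]
contact_force: [-6.9, 2.7, 23.8]
opening: -0.005
gripper_force: 12.0
```

>>> {"fn": "drive_tool", "kwargs": {
  "increments": [
    {"grip":1,"linear":[0,0,-20],"twist":[0,0,0]},
    {"grip":1,"linear":[0,0,-60],"twist":[0,0,0]},
    {"grip":0,"linear":[0,0,-100],"twist":[0,0,0]},
    {"grip":-1,"linear":[0,0,-140],"twist":[0,0,0]},
    {"grip":-1,"linear":[0,0,-180],"twist":[0,0,0]},
    {"grip":-1,"linear":[0,0,-210],"twist":[0,0,0]},
    {"grip":-1,"linear":[0,0,-210],"twist":[0,0,0]}
  ]
}}

```text
clock: 3.5
tool_pos: [558.8, -203.8, 275.1]
tcp_rot: [0.843, 0.537, 0.003, 0.004]
contact_force: [0.4, 0.2, 0.1]
opening: 0.709
gripper_force: 0.0
```

```bash
python3 to.py 551 208 268; python3 btn.py w4
```

```text
t 3.5 pos [ 558.8 -203.8  275.1] xax [0.423 0.906 0.   ] zax [ 0.0083 -0.0036 -1.    ] q [ 0.7   0.29 -0.53  1.48  0.15  1.41 -0.27] F [0.4 0.2 0.1] M [ 0.   -0.02 -0.03] op 0.709 0.0
tool delta [ 369.9 -181.2    5.6]
[305 162  31  30 736] 59.09041565838946 [ 557.44553525 -204.74273993   58.43969777] [ 557.18248213 -205.237125     58.04436598] [34.50605554 34.196802    5.81045445]
```

>>> {"fn": "drive_tool", "kwargs": {
  "increments": [
    {"grip":-1,"linear":[35,-17,0],"twist":[0,0,0]},
    {"grip":-1,"linear":[70,-34,0],"twist":[0,0,0]},
    {"grip":-1,"linear":[107,-52,0],"twist":[0,0,0]},
    {"grip":-1,"linear":[144,-70,0],"twist":[0,0,0]},
    {"grip":-1,"linear":[181,-89,0],"twist":[0,0,0]},
    {"grip":-1,"linear":[218,-107,0],"twist":[0,0,0]},
    {"grip":-1,"linear":[255,-125,0],"twist":[0,0,0]},
    {"grip":-1,"linear":[292,-143,0],"twist":[0,0,0]}
  ]
}}

```text
clock: 4.22
tool_pos: [549.4, 123.2, 266.8]
tcp_rot: [0.843, 0.537, -0.001, -0.0]
contact_force: [0.8, -0.5, 0.2]
opening: 1.004
gripper_force: 0.0
```

>>> {"fn": "drive_tool", "kwargs": {
  "increments": [
    {"grip":-1,"linear":[35,-17,0],"twist":[0,0,0]},
    {"grip":-1,"linear":[65,-32,0],"twist":[0,0,0]},
    {"grip":-1,"linear":[78,-38,0],"twist":[0,0,0]},
    {"grip":-1,"linear":[78,-38,0],"twist":[0,0,0]},
    {"grip":-1,"linear":[78,-38,0],"twist":[0,0,0]}
  ]
}}

```text
clock: 4.63
tool_pos: [548.3, 208.9, 266.7]
tcp_rot: [0.843, 0.538, -0.001, -0.0]
contact_force: [-0.5, -0.6, -0.3]
opening: 1.001
gripper_force: 0.0
```

```bash
cat > cap.py <<'E'
from h import *
import sys
from scipy.optimize import least_squares
im,d,P=snap("wrist",sys.argv[1]); w=P.reshape(-1,3); w=w[~np.isnan(w[:,0])]
w=w[np.hypot(w[:,0]-551,w[:,1]-208)<50]
print(np.histogram(w[:,2],bins=np.arange(90,200,5)))
for lo,hi in((174,182),(148,156)):
    k=w[(w[:,2]>lo)&(w[:,2]<hi)]
    if len(k)<20: continue
    (cx,cy),r=cv2.minEnclosingCircle(k[:,:2].astype(np.float32)); print(lo,len(k),np.median(k,0).round(1),((k.min(0)+k.max(0))/2).round(1),np.ptp(k,0).round(1),cx,cy,r)
E
python3 to.py 551 208 220; python3 cap.py w5
```

```text
t 4.6333 pos [548.3 208.9 266.7] xax [ 0.421  0.907 -0.002] zax [-2.4e-03 -8.0e-04 -1.0e+00] q [ 0.17  0.32 -0.76  1.49  0.22  1.42 -1.04] F [-0.5 -0.6 -0.3] M [-0.01  0.   -0.  ] op 1.001 0.0
tool delta [ 0.4  2.9 46.7]
(array([ 102,  258,  426,  165,    0,    0,    3,   42,   41,   46,   45,
        184, 1621,   56,   56,   66,  154, 1926,    0,    0,    0]), array([ 90,  95, 100, 105, 110, 115, 120, 125, 130, 135, 140, 145, 150,
       155, 160, 165, 170, 175, 180, 185, 190, 195]))
174 1952 [556.9 208.1 177.6] [556.4 208.  176.9] [38.8 38.6  5.8] 556.71875 207.56344604492188 19.82300567626953
148 1788 [563.3 220.1 151.5] [556.6 207.2 151.9] [59.7 60.   7.8] 556.5100708007812 207.28073120117188 30.19809913635254
```

View pics/w5.png

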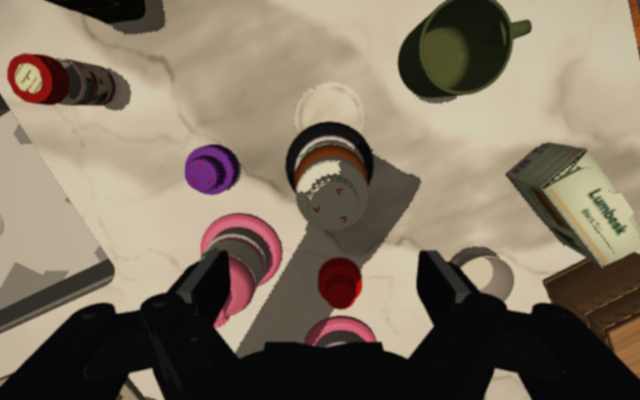

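The amber bottle's cap top is at (334,200). Its measured heights are 177.6 and 151.5 and its diameters 39 and 60, which match the given sizes. The mug, bowl and decoys are clear of the fingers, so I'm descending.

>>> {"fn": "drive_tool", "kwargs": {
  "increments": [
    {"grip":-1,"linear":[1,4,25],"twist":[0,0,0]},
    {"grip":-1,"linear":[2,8,50],"twist":[0,0,0]},
    {"grip":-1,"linear":[2,8,75],"twist":[0,0,0]},
    {"grip":-1,"linear":[2,8,95],"twist":[0,0,0]},
    {"grip":-1,"linear":[2,8,106],"twist":[0,0,0]},
    {"grip":-1,"linear":[2,8,106],"twist":[0,0,0]}
  ]
}}

```text
clock: 5.18
tool_pos: [556.2, 204.6, 159.5]
tcp_rot: [0.844, 0.537, -0.002, -0.0]
contact_force: [-1.3, -1.4, 0.5]
opening: 0.996
gripper_force: 0.0
```

```bash
python3 to.py 556.5 207.5 160; python3 cap.py w6
```

```text
t 5.1833 pos [556.2 204.6 159.5] xax [ 0.424  0.906 -0.004] zax [-0.004  -0.0021 -1.    ] q [ 0.15  0.42 -0.73  1.62  0.29  1.23 -1.07] F [-1.3 -1.4  0.5] M [-0.07  0.01 -0.03] op 0.996 0.0
tool delta [ 2.7 -1.  -0.5]
(array([ 240,  611,  995,  575,    0,    0,    9,  160,  173,  198,  206,
        544, 3869,  269,  328,  601,  938, 6119,  440,  471,  568]), array([ 90,  95, 100, 105, 110, 115, 120, 125, 130, 135, 140, 145, 150,
       155, 160, 165, 170, 175, 180, 185, 190, 195]))
174 6470 [556.  210.4 177.5] [553.8 209.2 178. ] [89.7 53.8  8. ] 551.7139892578125 209.21531677246094 49.95824432373047
148 4323 [567.2 223.4 151.5] [556.5 209.5 152. ] [60.1 56.1  8. ] 556.4073486328125 207.5133819580078 30.209304809570312
```

View pics/w6.png

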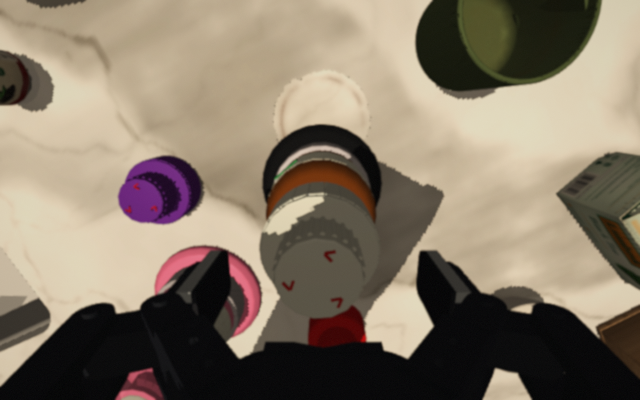

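The cap sits centred between the fingers at about u=320. I'll shift 2.5 mm in x and close.

>>> {"fn": "drive_tool", "kwargs": {
  "increments": [
    {"grip":-1,"linear":[2,-0.5,0],"twist":[0,0,0]},
    {"grip":0.2,"linear":[2,-0.5,0],"twist":[0,0,0]},
    {"grip":1,"linear":[2,-0.5,0],"twist":[0,0,0]},
    {"grip":1,"linear":[2,-0.5,0],"twist":[0,0,0]},
    {"grip":1,"linear":[2,-0.5,0],"twist":[0,0,0]},
    {"grip":1,"linear":[2,-0.5,0],"twist":[0,0,0]}
  ]
}}

```text
clock: 5.73
tool_pos: [557.6, 209.5, 163.2]
tcp_rot: [0.843, 0.538, 0.001, 0.0]
contact_force: [-2.2, -1.0, 6.3]
opening: 0.426
gripper_force: 59.1
```

```bash
python3 to.py 556.5 207.5 160
```

```text
t 5.7333 pos [557.6 209.5 163.2] xax [0.422 0.907 0.001] zax [ 1.e-03  4.e-04 -1.e+00] q [ 0.15  0.41 -0.73  1.61  0.29  1.23 -1.08] F [-2.2 -1.   6.3] M [-0.08  0.59 -0.01] op 0.426 59.10499691963196
tool delta [-2.3 -0.2  3.2]
```

>>> {"fn": "drive_tool", "kwargs": {
  "increments": [
    {"grip":1,"linear":[0,0,2],"twist":[0,0,0]},
    {"grip":1,"linear":[0,0,4],"twist":[0,0,0]},
    {"grip":1,"linear":[0,0,6],"twist":[0,0,0]},
    {"grip":1,"linear":[0,0,6],"twist":[0,0,0]},
    {"grip":1,"linear":[0,0,6],"twist":[0,0,0]}
  ]
}}

```text
clock: 6.15
tool_pos: [557.7, 209.6, 157.6]
tcp_rot: [0.843, 0.538, 0.001, 0.0]
contact_force: [-3.5, -0.8, 10.5]
opening: 0.425
gripper_force: 59.4
```

>>> {"fn": "drive_tool", "kwargs": {
  "increments": [
    {"grip":1,"linear":[0,0,1],"twist":[0,0,0]},
    {"grip":1,"linear":[0,0,1.5],"twist":[0,0,0]},
    {"grip":1,"linear":[0,-0.1,1.5],"twist":[0,0,-0.08]},
    {"grip":1,"linear":[0,-0.2,1.5],"twist":[0,0,-0.16]},
    {"grip":1,"linear":[0,-0.4,1.5],"twist":[0,0,-0.24]},
    {"grip":1,"linear":[-0.1,-0.5,1.5],"twist":[0,0,-0.32]},
    {"grip":1,"linear":[-0.1,-0.6,1.5],"twist":[0,0,-0.4]},
    {"grip":1,"linear":[-0.1,-0.6,1.5],"twist":[0,0,-0.4]}
  ]
}}

```text
clock: 6.82
tool_pos: [557.8, 210.0, 156.6]
tcp_rot: [0.718, 0.696, 0.001, 0.001]
contact_force: [-0.6, 0.6, 11.3]
opening: 0.422
gripper_force: 59.6
```

```bash
python3 to.py
```

```text
t 6.8167 pos [557.8 210.  156.6] xax [0.031 1.    0.001] zax [ 0.003   0.0012 -1.    ] q [ 0.19  0.44 -0.8   1.61  0.33  1.22 -0.7 ] F [-0.6  0.6 11.3] M [ 0.09  0.28 -0.  ] op 0.422 59.62050497531891
```

>>> {"fn": "drive_tool", "kwargs": {
  "increments": [
    {"grip":1,"linear":[0,-0.1,0],"twist":[0,0,-0.1]},
    {"grip":1,"linear":[-0.1,-0.2,0],"twist":[0,0,-0.2]},
    {"grip":1,"linear":[-0.2,-0.3,0],"twist":[0,0,-0.3]},
    {"grip":1,"linear":[-0.3,-0.4,0],"twist":[0,0,-0.4]},
    {"grip":1,"linear":[-0.4,-0.5,0],"twist":[0,0,-0.5]},
    {"grip":1,"linear":[-0.5,-0.6,0],"twist":[0,0,-0.6]},
    {"grip":1,"linear":[-0.6,-0.6,0],"twist":[0,0,-0.66]},
    {"grip":1,"linear":[-0.6,-0.6,0],"twist":[0,0,-0.66]}
  ]
}}

```text
clock: 7.48
tool_pos: [557.1, 209.4, 156.5]
tcp_rot: [0.454, 0.891, 0.001, 0.001]
contact_force: [-0.6, 0.1, 10.7]
opening: 0.425
gripper_force: 59.6
```

```bash
python3 to.py
python3 - <<'E'
from h import *
snap("wrist","w7")
E
```

```text
t 7.4833 pos [557.1 209.4 156.5] xax [-0.588  0.809 -0.001] zax [ 0.0026  0.0011 -1.    ] q [ 0.28  0.48 -0.92  1.61  0.4   1.25 -0.09] F [-0.6  0.1 10.7] M [-0.06  0.24  0.  ] op 0.425 59.591935873031616
```

View pics/w7.png

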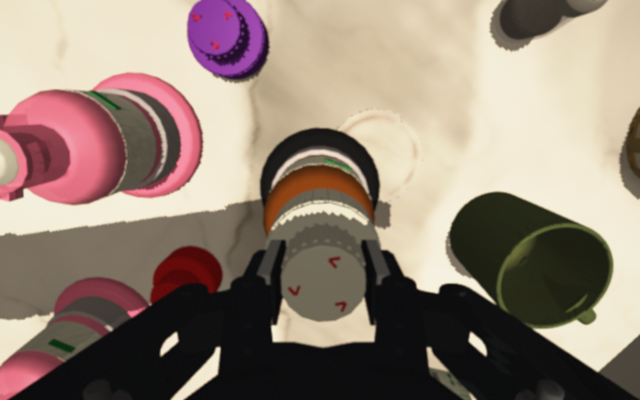

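The marks on the cap have not moved relative to the fingers, so it turned with the tool by about 1.06 rad. Now I'll lift it straight up.

>>> {"fn": "drive_tool", "kwargs": {
  "increments": [
    {"grip":1,"linear":[0,0,-6],"twist":[0,0,0]},
    {"grip":1,"linear":[0,0,-14],"twist":[0,0,0]},
    {"grip":1,"linear":[0,0,-26],"twist":[0,0,0]},
    {"grip":1,"linear":[0,0,-42],"twist":[0,0,0]},
    {"grip":1,"linear":[0,0,-60],"twist":[0,0,0]},
    {"grip":1,"linear":[0,0,-76],"twist":[0,0,0]},
    {"grip":1,"linear":[0,0,-86],"twist":[0,0,0]},
    {"grip":1,"linear":[0,0,-86],"twist":[0,0,0]}
  ]
}}

```text
clock: 8.2
tool_pos: [557.0, 209.2, 243.2]
tcp_rot: [0.456, 0.89, 0.001, 0.001]
contact_force: [-0.3, 0.2, 0.3]
opening: 0.422
gripper_force: 60.0
```

>>> {"fn": "drive_tool", "kwargs": {
  "increments": [
    {"grip":1,"linear":[0,0,0],"twist":[0,0,0]},
    {"grip":1,"linear":[0,0,0],"twist":[0,0,0]},
    {"grip":1,"linear":[0,0,0],"twist":[0,0,0]}
  ]
}}

```text
clock: 8.45
tool_pos: [555.9, 208.3, 239.7]
tcp_rot: [0.456, 0.89, -0.001, -0.001]
contact_force: [0.2, -0.1, -0.3]
opening: 0.427
gripper_force: 60.0
```

```bash
python3 to.py
python3 - <<'E'
from h import *
im,d,P=snap("wrist","w8")
q=P[255:310,300:350].reshape(-1,3); print(np.nanmedian(q,0))
w=P.reshape(-1,3); k=w[(abs(w[:,2]-np.nanmedian(q[:,2]))<3)&(np.hypot(w[:,0]-557,w[:,1]-208)<19.5)]; print((k.min(0)+k.max(0))/2,np.ptp(k,0))
A=np.c_[q[:,:2],np.ones(len(q))]; print("slope",np.linalg.lstsq(A,q[:,2],rcond=None)[0])
P7=np.load("pics/w7.npy"); print(np.nanmedian(P7[255:310,300:350].reshape(-1,3),0))
i2,d2,_=snap("scene","s8"); cv2.imwrite("pics/s8c.png",cv2.resize(i2[150:270,200:400,::-1],None,fx=3,fy=3));
E
```

```text
t 8.45 pos [555.9 208.3 239.7] xax [-0.584  0.812  0.   ] zax [-1.5e-03 -7.0e-04 -1.0e+00] q [ 0.3   0.42 -0.95  1.51  0.34  1.4  -0.05] F [ 0.2 -0.1 -0.3] M [-0.03  0.    0.  ] op 0.427 59.950323700904846
[558.31168988 207.9772311  253.80443468]
[557.14249005 207.07427084 253.79848602] [38.44811975 36.8043849   5.937973  ]
 ** On entry to DLASCL parameter number  4 had an illegal value
 ** On entry to DLASCL parameter number  4 had an illegal valueTraceback (most recent call last):
  File "<stdin>", line 5, in <module>
    x, resids, rank, s = _umath_linalg.lstsq(a, b, rcond,
                         ~~~~~~~~~~~~~~~~~~~^^^^^^^^^^^^^
                                             signature=signature)
                                             ^^^^^^^^^^^^^^^^^^^^
    raise LinAlgError("SVD did not converge in Linear Least Squares")
numpy.linalg.LinAlgError: SVD did not converge in Linear Least Squares
```

View pics/w8.png

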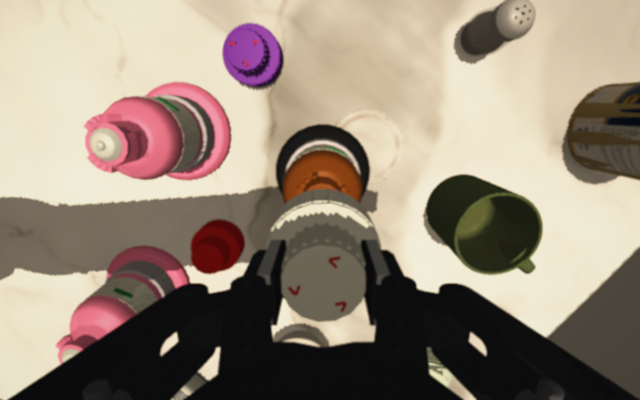

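The cap is off the bottle and upright in the fingers. Its top is 76 mm above where it started, directly over the bottle. I'll raise it 4 mm and let it settle.

>>> {"fn": "drive_tool", "kwargs": {
  "increments": [
    {"grip":1,"linear":[0,0,-2],"twist":[0,0,0]},
    {"grip":1,"linear":[0,0,-4],"twist":[0,0,0]},
    {"grip":1,"linear":[0,0,-4],"twist":[0,0,0]},
    {"grip":1,"linear":[0,0,-4],"twist":[0,0,0]},
    {"grip":1,"linear":[0,0,-4],"twist":[0,0,0]},
    {"grip":1,"linear":[0,0,-4],"twist":[0,0,0]},
    {"grip":1,"linear":[0,0,-4],"twist":[0,0,0]},
    {"grip":1,"linear":[0,0,-4],"twist":[0,0,0]}
  ]
}}

```text
clock: 9.17
tool_pos: [556.3, 208.6, 244.7]
tcp_rot: [0.456, 0.89, -0.0, 0.0]
contact_force: [0.4, -0.2, 0.4]
opening: 0.424
gripper_force: 60.0
```

```bash
python3 to.py
python3 - <<'E'
from h import *
for i in range(3):
    im,d,P=snap("wrist",f"w9{i}")
    q=P[255:310,300:350].reshape(-1,3); print(np.nanmedian(q,0),sensors.state()["tool_pos"].round(1),abs(sensors.state()["dq"]).max().round(4))
q=q[~np.isnan(q[:,0])]; q=q[abs(q[:,2]-np.median(q[:,2]))<4];print(np.linalg.lstsq(np.c_[q[:,:2]-q[:,:2].mean(0),np.ones(len(q))],q[:,2],rcond=None)[0])
E
```

```text
t 9.1667 pos [556.3 208.6 244.7] xax [-0.584  0.812 -0.   ] zax [-0.e+00 -1.e-04 -1.e+00] q [ 0.3   0.41 -0.96  1.5   0.34  1.4  -0.05] F [ 0.4 -0.2  0.4] M [-0.02 -0.01 -0.02] op 0.424 59.95096027851105
[558.6664775  208.25532692 258.87538583] [556.3 208.6 244.8] 0.0026
[558.64802112 208.28478788 258.90902687] [556.3 208.6 244.8] 0.0019
[558.69202756 208.29817969 258.91670266] [556.3 208.6 244.7] 0.0007
[-8.56505890e-03  2.92018354e-03  2.58931169e+02]
```

The cap is 81 mm up, level and still. Handing in.

```bash
python3 -c "
from h import *
print(env.sign_off())"
```

```text
the job is handed in; nothing more can be done
None
```

I pushed the blue button fully down and it came back up, then pressed, twisted and lifted the cap off the amber bottle; at hand-in (about 9 s on the clock) it was held upright and still, about 81 mm above where it sat.

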